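# Nest the measuring cups in their drawer tray

### The arm

A 6-joint arm with a two-finger parallel gripper is mounted at the origin on the work surface. World frame = base frame: x ahead of the robot, y to its left, z up, the work surface at z = 0. Lengths are in mm, angles in rad, forces in N, time in s.
With the tool pointing down it reaches from about 375 to 900 mm from the base axis. Payload 3.1 kg.
Tool frame: the origin (TCP) lies where the fingers leave the gripper's body, on its centre line; the fingertips stand 70 mm ahead of it and the grasp point (between the pads) lies 51 mm ahead of it (env.tips_ahead is the z of the fingertips in the tool frame, in mm); z points along the fingers, y is the line along which they close (so a half turn about z gives the same grasp; the last joint's range is limited). The gripper opens to 87 mm and grips with 3 to 60 N. Pads are 19 mm wide; open, the fingers measure 117 mm over their backs; the gripper's body (75 mm by 190 mm) begins 51 mm behind the grasp point.
Start: joints at [0.932, 0.527, 1.433, -0, 1.181, -0.178], TCP at [277.314, 560.084, 292.248] pointing down, gripper open.
Joint ranges: [-3.08, 3.08], [-0.75, 2.2], [0.22, 2.44], [-1.43, 4.57], [0, 2.65], [-2.85, 2.85]. Speed limits (rad/s): [2.79, 2.79, 3.14, 3.14, 3.14, 3.14].

### API

Orientations are given as a unit quaternion [x, y, z, w].
In Python, from rig import env gives the robot as it stands. The module is installed in compiled form; this text tells all that it offers. Calls block until the motion is done:
- env.goto(position, orientation): joint-space move of the TCP to a pose.
- env.move_linear(position, rotation=None, speed=150, stop_force=None): straight line of the TCP; rotation=None keeps the orientation; speed is the mean speed in mm/s. With stop_force (N) it stops when the force on the tool has changed by that much, and returns True; else False.
- env.goto_joints(angles): joint-space move.
- env.gripper_open() and env.grab(f_grip=None): open the fingers fully, or close them until they stop; f_grip is the grip in N (None keeps the last).
- env.sleep(seconds).
- env.inverse_kinematics(position, orientation): joint angles nearest the present ones, or None.
- env.observe(): the state.
- env.capture(name): name is "side" or "top"; returns (picture, depth): 480x640x3 uint8, red, green, blue; 480x640 float32, mm along the optical axis (not along the pixel's ray), 0 where there is no reading.
- env.camera_info(name): a dict with "fx", "fy", "cx", "cy" (pixels), "rvec" (rotation vector, rad) and "tvec" (3), from world to camera coordinates, as OpenCV has them. Camera axes: x right, y down, z forward; pixel columns grow to the right and rows downward; lengths in mm; the calibration is good to about 2 mm. A picture is of the moment at which its call begins. camera_info takes no time and is no camera call.
A pose or a line that the arm cannot do raises env.Unreachable and nothing moves.
- env.finish_job(): hands the job in; it is judged then, once.
The state is a dict: "t": time; "qpos": joint angles; "qd": joint speeds; "joint_efforts": joint torques, N m; "eef_pos": TCP position; "orientation": TCP orientation; "force": force on the tool from outside, world axes, zero at the start; "moment": the same for the moment, N m; "finger_gap": opening from 0.0 (shut) to 1.0 (fully open); "gripper_force": force on a finger pad.
Only numpy, scipy, OpenCV 4.12 (cv2) and the standard library are available. Lean on these libraries where they do the work, as an engineer would, in place of code of your own. Each camera call takes 0.05 s, during which the arm holds its last target. There are 200 camera calls.

### The job

Put the set of four measuring cups away in the shallow bamboo tray, nested biggest to smallest: first stand the red one in the tray with its handle lying lengthwise, then seat the yellow one in it, the green one in the yellow and the blue one in the green, one after the other. Each cup must sit fully down in the next with all the handles lined up one above another; leave the spice jar standing where it is, and let go of everything.

Things in the scene. Friction and masses are not known exactly. Their poses are not given: they have to be found in the camera images.
- cup_red: red measuring cup, largest of 4: bowl 98 mm across at the rim, 86 at the foot, 42 high, wall 2, floor 3. Origin on the underside plane; z up, +x from handle to bowl; bowl axis at x=+40. Handle 11 wide, 5 thick, top level with the rim, end at x=-80; grip near x=-35. Cups weigh 28 to 98 g, stand stably
- cup_yellow: yellow measuring cup, second largest of 4: bowl 69 mm across at the rim, 59 at the foot, 45.5 high, wall 2, floor 3. Origin on the underside plane; z up, +x from handle to bowl; bowl axis at x=+40. Handle 13 wide, 5 thick, top level with the rim, end at x=-80; grip near x=-35. Nested: origin 3 mm above the larger cup's, handle 1.5 above its handle: fingertips no lower than the underside
- cup_green: green measuring cup, third of 4: bowl 55.4 mm across at the rim, 46.6 at the foot, 49 high, wall 2, floor 3. Origin on the underside plane; z up, +x from handle to bowl; bowl axis at x=+40. Handle 15 wide, 5 thick, top level with the rim, end at x=-80; grip near x=-35. Nested: origin 3 mm above the larger cup's, handle 1.5 above its handle: fingertips no lower than the underside
- cup_blue: blue measuring cup, smallest of 4: bowl 47.2 mm across at the rim, 39.2 at the foot, 52.5 high, wall 2, floor 3. Origin on the underside plane; z up, +x from handle to bowl; bowl axis at x=+40. Handle 17 wide, 5 thick, top level with the rim, end at x=-80; grip near x=-35. Nested: origin 3 mm above the larger cup's, handle 1.5 above its handle: fingertips no lower than the underside
- tray: shallow open bamboo drawer tray, empty, fixed: 216 x 141 mm outside, walls 8 mm thick and 20 mm high, inner floor 200 x 125 mm at z = 8 mm. Origin: centre of its underside; x along its length, either end may be taken as front. The red cup is 169 mm long, so it is centred in the tray with its origin at the tray's centre, shifted under 5 mm
- spice_jar: loose spice jar with terracotta body, paper label and dark lid, 44 mm in diameter, 78 mm high, a bystander among the cups; not to be moved. Origin: centre of its underside
- scale: digital kitchen scale with a steel platform, 210 x 150 x 21 mm, a fixed bystander. Origin: centre of its underside, x along its length
- pepper_mill: dark mill, a turned wooden bystander 54 mm in diameter and 137 mm high, fixed. Origin: centre of its underside
- salt_mill: pale mill, a turned wooden bystander 54 mm in diameter and 137 mm high, fixed. Origin: centre of its underside
Things that resemble listed ones, but are neither listed nor needed, are in the scene too. Of the things shaped like the cup_green, the green one is meant.

How it is judged:
By the outcome, as a careful person would: the job done as asked, in the order asked, and still so for the second after the job is handed in, with the robot touching nothing.
It also fails if it takes over 120 s, if anything falls off the work surface, if the arm or the gripper's body presses on something with over 40 N, if the wrist force passes 120 N, or if a joint passes its speed limit or range.

## Working session

There is one attempt and no reset: what is moved stays moved. The work goes in short steps, each a Python script; the robot and the scene stay as the last script left them, time stands still between calls to the robot, and variables do not carry over. Pictures are saved under pics/ and viewed, at most 14 in all, crops included, and the job is handed in when it is done.

```bash
mkdir -p pics; ls; python3 - <<'E'
from rig import env
import cv2,numpy as np
for n in("top","side"):
    p,d=env.capture(n); cv2.imwrite(f"pics/{n}0.png",p[:,:,::-1]); np.savez(f"{n}0.npz",p=p,d=d)
    print(n,env.camera_info(n), (d>0).mean())
o=env.observe();print(o)
E
```

```text
pics
top {'fx': 434.31247651846945, 'fy': 434.31247651846945, 'cx': 318.53610492204325, 'cy': 244.89817425040695, 'rvec': array([ 2.11619557, -2.15925934,  0.20019033]), 'tvec': array([-10.32491754, 481.41789973, 968.78662695])} 0.995986328125
side {'fx': 491.49651138086756, 'fy': 491.49651138086756, 'cx': 322.7641773137554, 'cy': 243.9835090503933, 'rvec': array([ 2.23975166, -0.31416816,  0.14099527]), 'tvec': array([-486.21847795,  129.38556912,  959.10566334])} 0.9959635416666667
{'t': 0.1, 'qpos': array([ 9.32537581e-01,  5.28395124e-01,  1.43374183e+00, -1.35072882e-05,
        1.18141088e+00, -1.78483435e-01]), 'qd': array([ 0.00045288, -0.00277207, -0.0031747 ,  0.0010231 ,  0.00093884,
       -0.00045529]), 'joint_efforts': array([-4.44423949e-04, -4.40984309e+01, -1.77150142e+01,  6.35129353e-02,
        5.34192973e-02, -1.09102871e-05]), 'eef_pos': array([276.99848012, 559.69326796, 291.36617703]), 'orientation': array([ 2.27865525e-01,  9.73692121e-01, -8.99682628e-04, -3.82483864e-04]), 'force': array([ 0.65607281,  0.23728097, -0.05661695]), 'moment': array([-0.00024138,  0.04808279,  0.06196186]), 'gripper_force': 0.0, 'finger_gap': 1.0000341201659941}
```

View pics/top0.png

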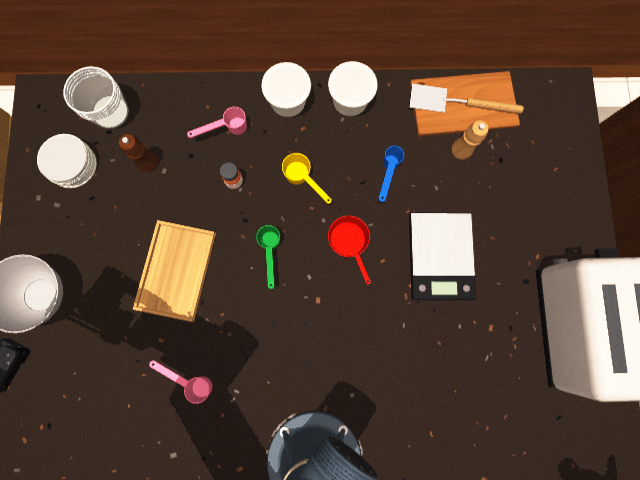

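View pics/side0.png

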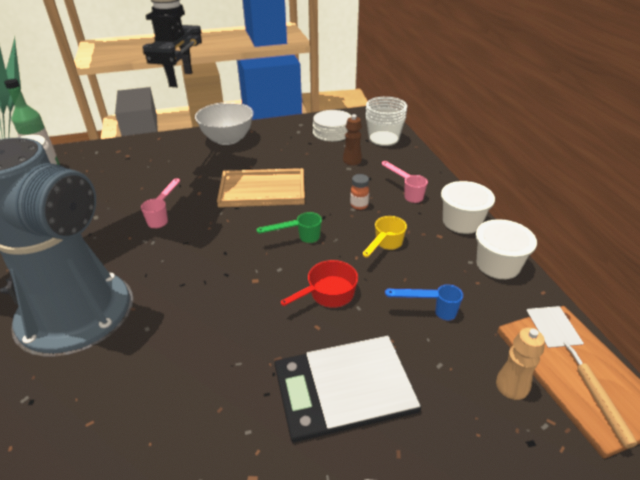

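The top view shows red at (349,236) with its handle end at (368,282), yellow (296,168)→(329,201), green (268,238)→(271,287) and blue (395,155)→(382,199). The tray is at (175,271), the jar at (232,178), and the mills at (140,150) and (470,140). The side view shows all four cups upright. The pink cups are decoys.

```bash
cat > h.py <<'E'
import cv2,numpy as np
from scipy.optimize import least_squares
from rig import env
from scipy.spatial.transform import Rotation as R
HSV={'red':[(0,190,60),(6,255,255)],'yellow':[(24,170,90),(34,255,255)],'green':[(55,130,30),(85,255,255)],'blue':[(100,150,40),(118,255,255)]}
H={'red':42,'yellow':45.5,'green':49,'blue':52.5}; RAD={'red':49,'yellow':34.5,'green':27.7,'blue':23.6}
def cam(n):
    c=env.camera_info(n); K=np.array([[c['fx'],0,c['cx']],[0,c['fy'],c['cy']],[0,0,1]])
    return K,cv2.Rodrigues(c['rvec'])[0],c['tvec']
def rays(n,uv):
    K,Rm,t=cam(n); uv=np.asarray(uv,float).reshape(-1,2)
    return -Rm.T@t,(np.c_[uv,np.ones(len(uv))]@np.linalg.inv(K).T)@Rm  # unit camera depth
def on_plane(n,uv,z):
    o,d=rays(n,uv); return o+d*((z-o[2])/d[:,2])[:,None]
def tri(a,b):  # a,b pixel in top, side
    (o1,d1),(o2,d2)=rays('top',a),rays('side',b); d1,d2=d1[0],d2[0]
    s=np.linalg.lstsq(np.c_[d1,-d2],o2-o1,rcond=None)[0]
    p,q=o1+s[0]*d1,o2+s[1]*d2; return (p+q)/2,np.linalg.norm(p-q)
def mask(p,c,near=None):
    hsv=cv2.cvtColor(p,cv2.COLOR_RGB2HSV); m=cv2.inRange(hsv,*map(np.array,HSV[c]))
    m=cv2.morphologyEx(m,cv2.MORPH_CLOSE,np.ones((3,3)))
    k,l,s,ce=cv2.connectedComponentsWithStats(m)
    i=1+np.argmax(s[1:,4]) 
    return l==i
def points(n,p,d,m):
    v,u=np.nonzero(m&(d>0)); o,r=rays(n,np.c_[u,v]); return np.c_[u,v],o+r*d[v,u][:,None]
def handle_end(m):  # tip pixel: farthest mask pixel from the bowl (max of distance transform)
    dt=cv2.distanceTransform(m.astype(np.uint8),cv2.DIST_L2,5); c=np.unravel_index(dt.argmax(),dt.shape)
    v,u=np.nonzero(m); q=np.hypot(u-c[1],v-c[0]); f=q>q.max()-2
    return np.array([u[f].mean(),v[f].mean()])
def cup(c,p,d,z):
    """rim circle (known radius) and handle line from top-view rays on the rim plane z"""
    m=mask(p,c); uv,P=points('top',p,d,m); W=on_plane('top',uv,z)[:,:2]
    e=on_plane('top',handle_end(m),z)[0,:2]
    # opening by a disc wider than the handle leaves the bowl
    mm=cv2.morphologyEx(m.astype(np.uint8),cv2.MORPH_OPEN,cv2.getStructuringElement(cv2.MORPH_ELLIPSE,(13,13)))
    ct=max(cv2.findContours(mm,cv2.RETR_EXTERNAL,cv2.CHAIN_APPROX_NONE)[0],key=cv2.contourArea)
    C=on_plane('top',ct.reshape(-1,2),z)[:,:2]
    o,_=rays('top',[0,0])
    r0=C.mean(0); out=(C-r0)@(r0-o[:2])>0     # far side from the camera: the rim itself is the outline
    far=C[out] 
    f=least_squares(lambda x:np.hypot(*(far-x).T)-RAD[c]+.5,r0,loss='soft_l1').x
    rr=np.hypot(*(W-f).T); h=W[(rr>RAD[c]+8)&(rr<115)]
    a=h.mean(0); dx=np.linalg.svd(h-a)[2][0]; dx*=np.sign(dx@(f-a))
    return dict(bowl=f,end=e,yaw=np.arctan2(dx[1],dx[0]),grip=None,dir=dx,hc=a,L=np.hypot(*(f-e)),off=float(np.cross(dx,f-a)))
E
python3 - <<'E' 2>&1 | grep -v Warn
from h import *
np.set_printoptions(precision=1,suppress=True)
T=np.load('top0.npz');S=np.load('side0.npz')
for c in HSV:
    m=mask(T['p'],c);ms=mask(S['p'],c)
    uv,P=points('top',T['p'],T['d'],m); _,Q=points('side',S['p'],S['d'],ms)
    t,g=tri(handle_end(m),handle_end(ms))
    print(c,m.sum(),'ztop',np.percentile(P[:,2],[1,50,90,99]),'zside',np.percentile(Q[:,2],[5,50,90,99]),'end tri',t,'gap %.1f'%g)
    r=cup(c,T['p'],T['d'],H[c]); print('  bowl',r['bowl'],'end',r['end'],'yaw %.3f L %.1f off %.1f'%(r['yaw'],r['L'],r['off']))
# tray
for n,D in(('top',T),('side',S)):
    p,d=D['p'],D['d']; hsv=cv2.cvtColor(p,cv2.COLOR_RGB2HSV)
    m=cv2.inRange(hsv,(12,60,90),(26,200,255)); box=np.zeros_like(m)
    if n=='top': box[205:335,120:230]=1
    else: box[160:215,210:315]=1
    m=cv2.morphologyEx(m*box,cv2.MORPH_CLOSE,np.ones((7,7))); k,l,s,_=cv2.connectedComponentsWithStats(m); m=l==1+np.argmax(s[1:,4])
    uv,P=points(n,p,d,m); print(n,'tray z pct',np.percentile(P[:,2],[2,20,50,90,98]))
    ct=max(cv2.findContours(m.astype(np.uint8),0,1)[0],key=cv2.contourArea)
    ap=cv2.approxPolyDP(cv2.convexHull(ct),6,True).reshape(-1,2); print(ap.tolist()); print(on_plane(n,ap,20))
    f=(P[:,2]>14); 
    if n=='top':
        r=cv2.minAreaRect(on_plane(n,ct.reshape(-1,2),20)[:,:2].astype(np.float32)); print(r)
E
```

```text
red 1562 ztop [-0.2  6.3 43.1 45.9] zside [ 2.6 20.6 42.  44.5] end tri [ 390.  -132.1   41.3] gap 1.9
  bowl [502.2 -90.4] end [ 390.9 -132.1] yaw 0.359 L 118.9 off 0.1
yellow 562 ztop [ 0.8  6.8 47.9 51. ] zside [ 3.7 45.6 47.4 48.4] end tri [588.4 -48.1  55. ] gap 12.8
  bowl [647.6  27.8] end [584.5 -47.5] yaw 0.726 L 98.3 off 14.7
green 744 ztop [ 0.3 38.3 52.  54.2] zside [ 8.1 39.4 50.4 52.2] end tri [384.2  90.5  47.5] gap 1.1
  bowl [502.   96.9] end [384.6  90.3] yaw 0.054 L 117.5 off -0.0
blue 631 ztop [ 1.3 51.1 55.8 57.4] zside [-206.2  -87.6   -4.4   -0.5] end tri [417.4 -94.6 478.2] gap 89.9
  bowl [ 694.3 -204.7] end [ 583.  -169.1] yaw -0.269 L 116.8 off -3.4
top tray z pct [ 5.2  8.4 10.4 20.9 23.7]
[[157, 220], [215, 232], [193, 321], [132, 308]]
[[552.6 364.3  20. ]
 [520.8 225.6  20. ]
 [312.9 271.9  20. ]
 [345.4 412.9  20. ]]
((432.25115966796875, 318.55419921875), (145.8159637451172, 217.83755493164062), 77.27125549316406)
side tray z pct [ 0.1  7.3  9.6 20.  22.3]
[[304, 169], [304, 204], [217, 205], [223, 170]]
[[554.4 358.7  20. ]
 [513.9 198.   20. ]
 [309.  253.4  20. ]
 [343.2 415.2  20. ]]
```

```bash
sed -i "s/'yellow':\[(24,170,90),(34,255,255)\]/'yellow':[(20,150,60),(36,255,255)]/; s/    k,l,s,ce=cv2/    m[:135]=0\n    k,l,s,ce=cv2/" h.py
python3 - <<'E' 2>&1 | grep -v Warn
from h import *
np.set_printoptions(precision=1,suppress=True)
T=np.load('top0.npz');S=np.load('side0.npz')
for n,D,u,v in(('t',T,329,201),('t',T,313,186),('t',T,296,170),('t',T,287,165),('t',T,305,178)):
    print(n,cv2.cvtColor(D['p'],cv2.COLOR_RGB2HSV)[v,u],D['p'][v,u])
vis=[]
for c in HSV:
    m=mask(T['p'],c);ms=mask(S['p'],c)
    if c in('yellow','blue'):
        uv,P=points('top',T['p'],T['d'],m); _,Q=points('side',S['p'],S['d'],ms)
        t,g=tri(handle_end(m),handle_end(ms))
        print(c,m.sum(),'ztop',np.percentile(P[:,2],[1,50,90,99]),'zside',np.percentile(Q[:,2],[5,50,90,99]),'end tri',t,'gap %.1f'%g)
        r=cup(c,T['p'],T['d'],H[c]); print('  bowl',r['bowl'],'end',r['end'],'yaw %.3f L %.1f off %.1f'%(r['yaw'],r['L'],r['off']))
    vis.append(m)
cv2.imwrite('pics/mask.png',cv2.resize((np.any(vis,0)*255).astype(np.uint8)[130:300,230:430],None,fx=4,fy=3,interpolation=0))
E
```

```text
t [ 28 255 250] [250 231   0]
t [ 29 255 254] [254 247   0]
t [ 29 255 254] [254 246   0]
t [ 22 255 190] [190 137   0]
t [ 29 255 254] [254 247   0]
yellow 930 ztop [-1.2 20.8 47.6 50.3] zside [ 0.5 29.8 46.3 48.1] end tri [582.2 -48.   43.1] gap 2.8
  bowl [672.4  30.3] end [582.9 -48.1] yaw 0.733 L 119.0 off -0.5
blue 631 ztop [ 1.3 51.1 55.8 57.4] zside [ 9.  46.5 53.8 55.5] end tri [ 581.9 -168.9   52.6] gap 2.1
  bowl [ 694.3 -204.7] end [ 583.  -169.1] yaw -0.269 L 116.8 off -3.4
```

View pics/mask.png

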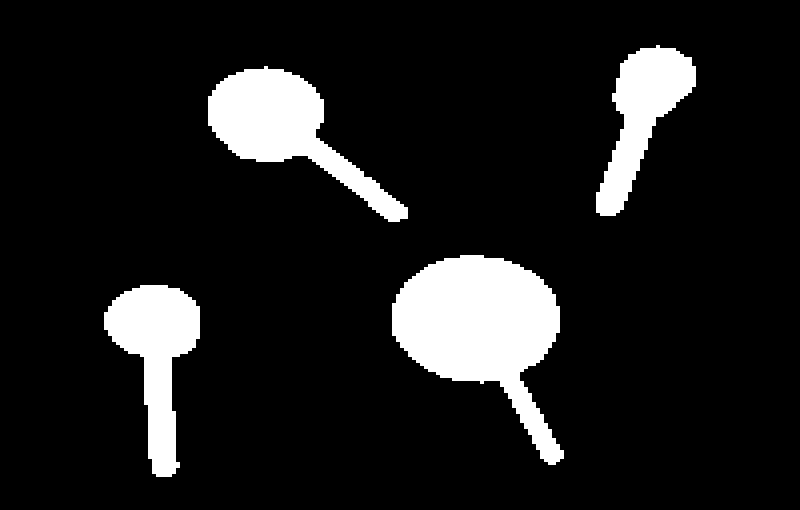

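The mask shows clean outlines for red, yellow and green. Blue's bowl is slightly clipped by shading, so I'll relax its mask. Red goes first.

```bash
sed -i "s/'blue':\[(100,150,40),(118,255,255)\]/'blue':[(97,120,20),(125,255,255)]/" h.py
cat >> h.py <<'E'
def quat(y): # tool down, tool x at yaw y
    c,s=np.cos(y),np.sin(y); return R.from_matrix(np.array([[c,s,0],[s,-c,0],[0,0,-1]])).as_quat()
def pose(r):  # origin from bowl/end/handle line
    d=r['dir']; s=((r['bowl']-40*d-r['hc'])@d+(r['end']+80*d-r['hc'])@d)/2
    return r['hc']+s*d, r['yaw']
G=-35; TIP=70
def tcp(o,y,ztip): return [o[0]+G*np.cos(y),o[1]+G*np.sin(y),ztip+TIP]
def flipfor(poses):
    for k in (0,np.pi):
        if all(env.inverse_kinematics(tcp(o,y,z),quat(y+k)) is not None for o,y in poses for z in (40,190)): return k
def pick(o,y,ztip,k,f=55,safe=150):
    env.goto(tcp(o,y,safe),quat(y+k)); env.move_linear(tcp(o,y,ztip),speed=100)
    env.grab(f); env.sleep(.3); s=env.observe(); print('gap',s['finger_gap']*87,'F',s['gripper_force'])
    env.move_linear(tcp(o,y,210),speed=120)
def place(o,y,ztip,k,safe=210,above=30,stop=6,over=4):
    env.goto(tcp(o,y,safe),quat(y+k)); env.sleep(.3)
    env.move_linear(tcp(o,y,ztip+above),speed=120); env.sleep(.3)
    hit=env.move_linear(tcp(o,y,ztip-over),speed=25,stop_force=stop)
    s=env.observe(); print('hit',hit,'tip z',s['eef_pos'][2]-TIP,'wanted',ztip,'F',s['force'])
def release(o,y):
    env.gripper_open(); p=env.observe()['eef_pos']; env.move_linear([p[0],p[1],290],speed=150)
def look(tag):
    p,d=env.capture('top'); np.savez(f'top{tag}.npz',p=p,d=d); cv2.imwrite(f'pics/top{tag}.png',p[:,:,::-1])
    q,e=env.capture('side'); np.savez(f'side{tag}.npz',p=q,d=e); cv2.imwrite(f'pics/side{tag}.png',q[:,:,::-1])
    return p,d,q,e
TRAY=np.array([432.6,320.3]); TY=-0.224
E
python3 - <<'E' 2>&1 | grep -v Warn
from h import *
np.set_printoptions(precision=2,suppress=True)
T=np.load('top0.npz')
for c in('blue','green','yellow','red'):
    r=cup(c,T['p'],T['d'],H[c]); o,y=pose(r); print(c,r['bowl'],r['end'],r['yaw'],r['L'],r['off'],'origin',o, flipfor([(o,y),(TRAY,TY)]))
k=flipfor([(o,y),(TRAY,TY)])
pick(o,y,33,k)
place(TRAY,TY,41,k)
print(env.observe()['t'])
look('1')
E
```

```text
blue [ 695.5  -204.82] [ 583.07 -169.09] -0.2705449022536721 117.96293020120847 -3.0981596412518826 origin [ 658.8  -191.42] 0
green [501.98  96.89] [384.62  90.34] 0.053531537502656955 117.54612865614952 -0.007774564465113265 origin [463.26  94.82] 0
yellow [672.42  30.32] [582.93 -48.14] 0.7330199018669686 119.01728823157718 -0.507142019073541 origin [642.73   4.27] 0
red [502.17 -90.38] [ 390.87 -132.09] 0.3585558029514766 118.86012224441068 0.08983057087083424 origin [ 465.28 -104.3 ] 0
gap 9.395924975983647 F 54.99798774719238
hit True tip z 40.49701225900252 wanted 41 F [-0.65  0.62  4.38]
11.6917
```

```bash
python3 - <<'E' 2>&1 | grep -v Warn
from h import *
np.set_printoptions(precision=2,suppress=True)
release(0,0); env.goto([480,-150,300],quat(0)); env.sleep(.3)
p,d,q,e=look('2')
r=cup('red',p,d,50); print(r['bowl'],r['end'],r['yaw'],r['L'],r['off'],pose(r))
_,P=points('top',p,d,mask(p,'red')); print(np.percentile(P[:,2],[5,50,90,99]))
print('end tri',tri(handle_end(mask(p,'red')),handle_end(mask(q,'red'))))
cv2.imwrite('pics/c2.png',np.hstack([cv2.resize(p[200:340,110:240],(400,430)),cv2.resize(q[130:230,200:320],(400,430))])[:,:,::-1])
E
```

```text
a=h.mean(0); dx=np.linalg.svd(h-a)[2][0]; dx*=np.sign(dx@(f-a))
  ret = um.true_divide(
[469.2  311.91] [447.84 316.52] nan 21.842446896115895 nan (array([nan, nan]), np.float64(nan))
[10.02 14.25 45.91 53.9 ]
end tri (array([399.95, 305.12,  74.55]), np.float64(87.99051009867004))
```

View pics/c2.png

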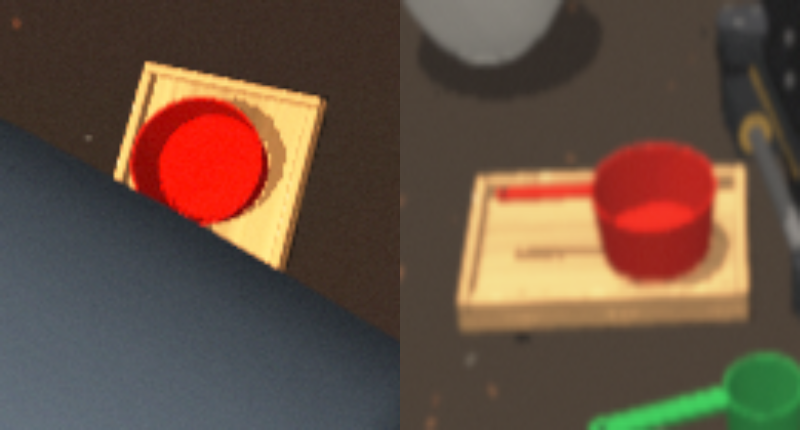

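The crop shows red upright in the tray with its handle lengthwise. In the top view the arm hides the handle, so I'll check where the arm is.

```bash
python3 - <<'E' 2>&1 | grep -v Warn
from h import *
np.set_printoptions(precision=2,suppress=True)
s=env.observe(); print(s['eef_pos'],s['qpos'],s['t'],s['finger_gap'])
j=env.inverse_kinematics([480,-200,330],quat(0)); print(j)
env.goto_joints([-.4,.527,1.433,0,1.181,0]); s=env.observe(); print(s['eef_pos'],s['qpos'])
p,d,q,e=look('3')
r=cup('red',p,d,50); print(r['bowl'],r['end'],r['yaw'],r['L'],r['off'],pose(r))
_,P=points('top',p,d,mask(p,'red')); print(np.percentile(P[:,2],[5,50,90,99]))
print('end tri',tri(handle_end(mask(p,'red')),handle_end(mask(q,'red'))))
E
```

```text
[ 480.11 -149.67  300.04] [-0.52  0.35  1.72  0.    1.06  1.05] 16.7083 1.0027416855500475
[-0.61  0.34  1.65 -0.    1.15  0.96]
[ 609.2  -137.17  292.22] [-0.4   0.53  1.43 -0.    1.18  0.  ]
Traceback (most recent call last):
  File "h.py", line 34, in cup
    m=mask(p,c); uv,P=points('top',p,d,m); W=on_plane('top',uv,z)[:,:2]
  File "h.py", line 24, in mask
    i=1+np.argmax(s[1:,4])
        ~~~~~~~~~^^^^^^^^^
ValueError: attempt to get argmax of an empty sequence
```

View pics/top3.png

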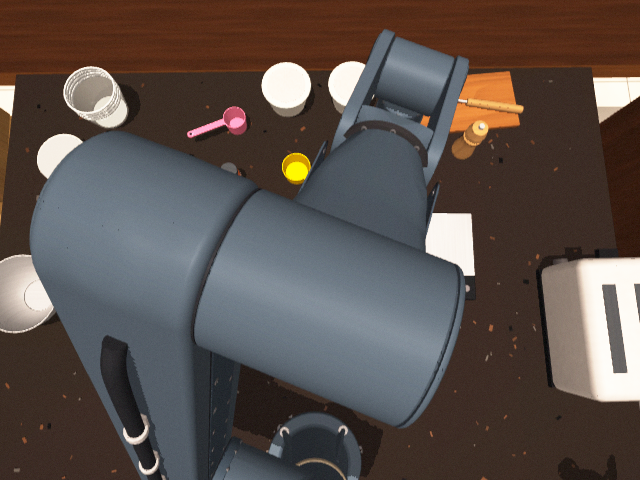

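The arm's wide links cover the tray from this side. The start pose leaves the view clear, so I'll look from there.

```bash
cat >> h.py <<'E'
def home(): env.goto_joints([0.932,0.527,1.433,0,1.181,-0.178]); env.sleep(.2)
def report(c,p,d,q,e,z):
    r=cup(c,p,d,z); o,y=pose(r); _,P=points('top',p,d,mask(p,c)); _,Q=points('side',q,e,mask(q,c))
    t,g=tri(handle_end(mask(p,c)),handle_end(mask(q,c)))
    print(c,'bowl',r['bowl'],'end',r['end'],'L %.1f off %.1f'%(r['L'],r['off']),'origin',o,'yaw %.3f'%y,'z90,99',np.percentile(P[:,2],[90,99]),np.percentile(Q[:,2],[90,99]),'tri',t,'%.1f'%g)
    return o,y
E
python3 - <<'E' 2>&1 | grep -v Warn
from h import *
np.set_printoptions(precision=2,suppress=True)
home(); p,d,q,e=look('4'); print(env.observe()['t'])
report('red',p,d,q,e,50)
m=cv2.inRange(cv2.cvtColor(p,cv2.COLOR_RGB2HSV),(12,60,90),(26,200,255))|(mask(p,'red')*255).astype(np.uint8)
b=np.zeros_like(m); b[205:335,120:230]=1; m=cv2.morphologyEx(m*b,cv2.MORPH_CLOSE,np.ones((9,9)))
ct=max(cv2.findContours(m,0,1)[0],key=cv2.contourArea); print(cv2.minAreaRect(on_plane('top',ct.reshape(-1,2),20)[:,:2].astype(np.float32)))
cv2.imwrite('pics/c4.png',cv2.resize(p[200:340,110:240],(520,560),interpolation=cv2.INTER_CUBIC)[:,:,::-1])
E
```

```text
20.8167
red bowl [469.21 311.97] end [355.95 338.41] L 116.3 off -0.2 origin [432.07 320.72] yaw -0.227 z90,99 [51.18 54.57] [49.06 52.23] tri [357.37 339.52  46.72] 2.5
((432.251220703125, 318.55419921875), (145.81600952148438, 217.83755493164062), 77.27127075195312)
```

View pics/c4.png

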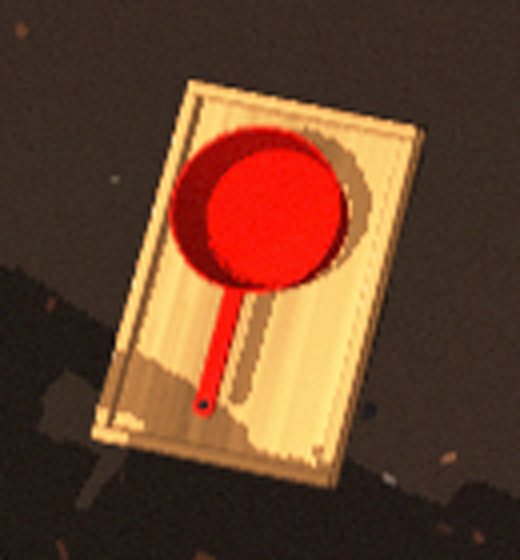

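Red stands level and centred in the tray: bowl near (260,208), handle down to (203,408), origin under 1 mm from the tray centre. Yellow is next.

```bash
python3 - <<'E' 2>&1 | grep -v Warn
from h import *
np.set_printoptions(precision=2,suppress=True)
T=np.load('top4.npz');S=np.load('side4.npz')
uv,P=points('top',T['p'],T['d'],mask(T['p'],'red'))
x=(P[:,:2]-TRAY)@[np.cos(TY),np.sin(TY)]; print([(a,round(float(np.median(P[(x>a)&(x<a+12),2])),1)) for a in(-80,-65,-50,-35,-22)])
o,y=report('yellow',T['p'],T['d'],S['p'],S['d'],45.5)
k=flipfor([(o,y),(TRAY,TY)]); print(k)
pick(o,y,40.5,k); place(TRAY,TY,51.5,k,over=2.5)
release(0,0); home()
p,d,q,e=look('5'); print(env.observe()['t'])
report('yellow',p,d,q,e,56.5)
try: report('red',p,d,q,e,50)
except Exception as x: print(x)
cv2.imwrite('pics/c5.png',np.hstack([cv2.resize(p[200:340,110:240],(400,430)),cv2.resize(q[130:230,200:320],(400,430))])[:,:,::-1])
E
```

```text
[(-80, 51.7), (-65, 52.3), (-50, 51.7), (-35, 52.3), (-22, 51.6)]
yellow bowl [672.08  30.11] end [584.09 -47.84] L 117.6 off 0.9 origin [643.44   3.96] yaw 0.716 z90,99 [47.52 50.38] [46.28 48.19] tri [582.85 -47.68  42.87] 3.8
0
gap 11.584612521111074 F 54.959580302238464
hit True tip z 50.56993690058731 wanted 51.5 F [-0.29 -0.29  5.13]
37.0667
yellow bowl [470.25 312.49] end [355.19 339.62] L 118.2 off -0.8 origin [432.22 321.61] yaw -0.215 z90,99 [58.83 61.4 ] [57.75 59.12] tri [354.88 340.32  54.51] 0.8
max() iterable argument is empty
```

View pics/c5.png

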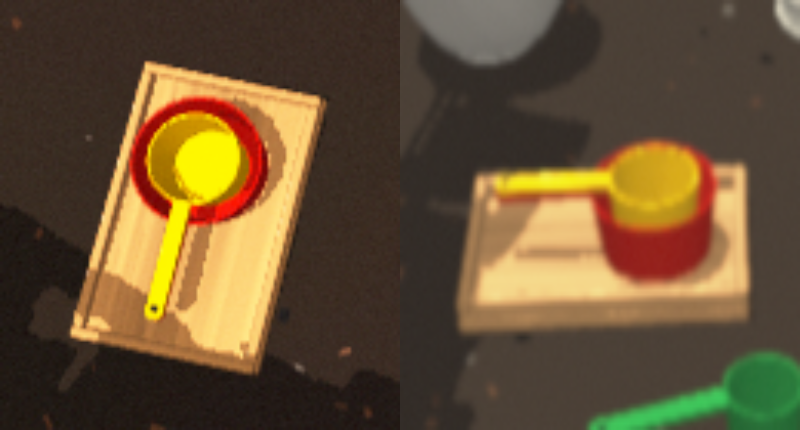

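Yellow is seated in red with the handles stacked: bowl near (195,158), handle end near (155,310) in the left crop. Green is next.

```bash
python3 - <<'E' 2>&1 | grep -v Warn
from h import *
np.set_printoptions(precision=2,suppress=True)
T=np.load('top5.npz');S=np.load('side5.npz')
report('blue',T['p'],T['d'],S['p'],S['d'],52.5)
o,y=report('green',T['p'],T['d'],S['p'],S['d'],49)
k=flipfor([(o,y),(TRAY,TY)]); print(k)
pick(o,y,44,k); place(TRAY,TY,58,k,over=2.5)
release(0,0); home()
p,d,q,e=look('6'); print(env.observe()['t'])
report('green',p,d,q,e,63)
m=mask(p,'blue'); cv2.imwrite('pics/mb.png',0*p)
a=np.hstack([cv2.resize(p[200:340,110:240],(260,430)),cv2.resize(q[130:230,200:320],(270,430)),cv2.resize(p[135:215,365:415],(260,430))])
a[:, -260:][cv2.Canny(cv2.resize(m[135:215,365:415].astype(np.uint8)*255,(260,430),interpolation=0),50,100)>0]=(255,255,0)
cv2.imwrite('pics/c6.png',a[:,:,::-1])
E
```

```text
blue bowl [ 695.55 -204.72] end [ 583.07 -169.09] L 118.0 off -3.4 origin [ 658.88 -191.18] yaw -0.267 z90,99 [55.78 57.83] [53.75 55.24] tri [ 581.83 -168.9    52.18] 2.6
green bowl [501.98  96.89] end [384.62  90.34] L 117.5 off 0.5 origin [463.27  94.68] yaw 0.045 z90,99 [51.86 54.11] [50.07 51.89] tri [384.21  90.56  46.94] 1.1
0
gap 13.765644398867064 F 54.99835968017578
hit True tip z 56.8680972400614 wanted 58 F [-0.18  0.38  3.81]
51.9333
green bowl [468.58 311.43] end [357.12 339.64] L 115.0 off -1.2 origin [432.33 321.01] yaw -0.227 z90,99 [65.79 67.86] [64.81 66.72] tri [357.43 340.03  61.88] 0.5
```

View pics/c6.png

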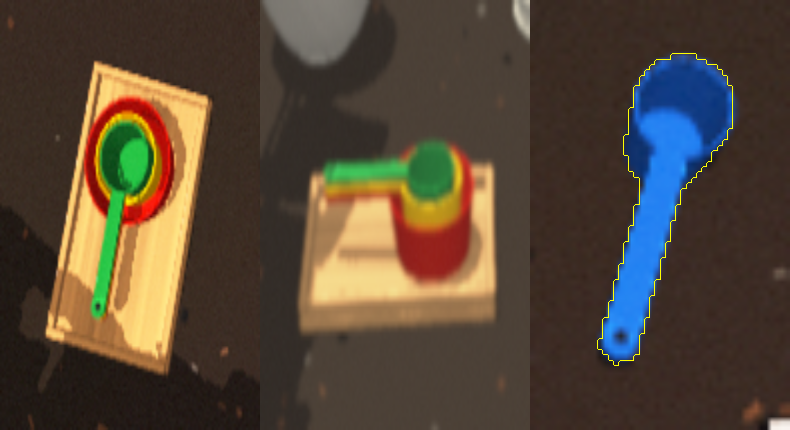

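Green is nested in yellow with the three handles stacked. Blue's mask includes some outer wall near the handle root, so I'll fit its yaw on the bright handle pixels only.

```bash
cat > blue.py <<'E'
from h import *
np.set_printoptions(precision=2,suppress=True)
T=np.load('top6.npz');p=T['p'];d=T['d']; r=cup('blue',p,d,52.5)
V=cv2.cvtColor(p,cv2.COLOR_RGB2HSV)[...,2]; m=mask(p,'blue')&(V>150)
uv,_=points('top',p,d,m); W=on_plane('top',uv,52.5)[:,:2]; rr=np.hypot(*(W-r['bowl']).T); h=W[(rr>32)&(rr<108)]
a=h.mean(0); dx=np.linalg.svd(h-a)[2][0]; dx*=np.sign(dx@(r['bowl']-a))
off=np.cross(dx,r['bowl']-a); r.update(dir=dx,hc=a,yaw=np.arctan2(dx[1],dx[0]))
o,y=pose(r); print('line only',o,y,'off',off, 'end->bowl yaw',np.arctan2(*(r['bowl']-r['end'])[::-1]))
# width check
print('handle width',np.ptp((h-a)@[-dx[1],dx[0]]))
E
python3 -W ignore blue.py
```

```text
line only [ 657.61 -193.33] -0.32014503283000506 off 1.1560648464469736 end->bowl yaw -0.30877014940986264
handle width 16.603841488659384
```

```bash
cat >> blue.py <<'E'
y=-0.314; o=a+((o-a)@dx)*dx
k=flipfor([(o,y),(TRAY,TY)]); print(k,o)
pick(o,y,47.5,k); place(TRAY,TY,64.5,k,over=2.5)
if env.observe()['eef_pos'][2]-TIP<65:
    release(0,0); home()
    p,d,q,e=look('7'); report('blue',p,d,q,e,69.5)
    cv2.imwrite('pics/c7.png',np.hstack([cv2.resize(p[200:340,110:240],(400,430)),cv2.resize(q[130:230,200:320],(400,430))])[:,:,::-1])
print(env.observe()['t'])
E
python3 -W ignore blue.py
```

```text
line only [ 657.61 -193.33] -0.32014503283000506 off 1.1560648464469736 end->bowl yaw -0.30877014940986264
handle width 16.603841488659384
0 [ 657.61 -193.33]
gap 15.485288712025225 F 54.97720777988434
hit True tip z 63.10164758131373 wanted 64.5 F [-0.81  0.67  4.  ]
blue bowl [470.15 311.47] end [357.14 338.31] L 116.2 off -0.5 origin [433.11 320.28] yaw -0.221 z90,99 [72.69 75.01] [71.59 73.05] tri [355.35 338.71  68.48] 3.7
68.775
```

View pics/c7.png

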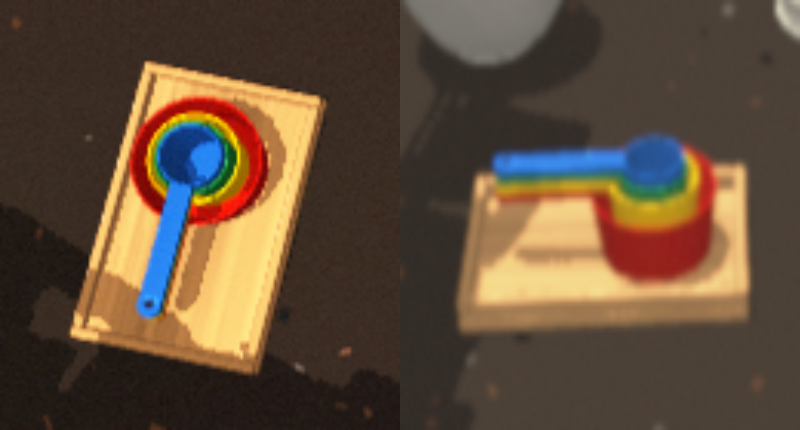

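View pics/side7.png

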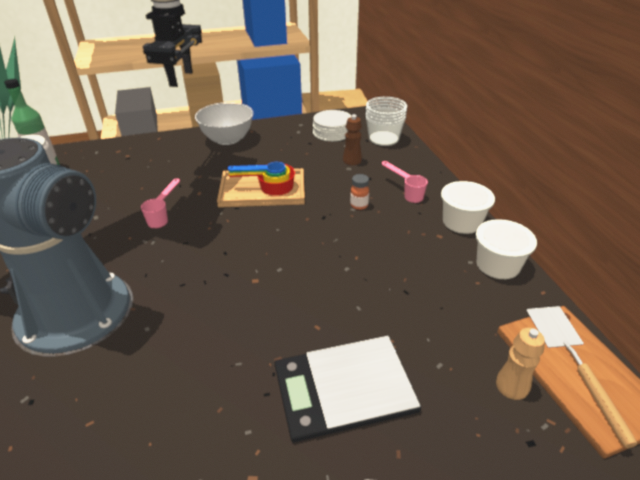

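All four are nested with the handles stacked: rim heights step evenly, and the stack is at (265,178) in the side view. The jar is still standing at (360,192), so I'm handing in.

```bash
python3 -c "
from rig import env
print(env.finish_job())"
```

```text
the job is handed in; nothing more can be done
None
```

The red, yellow, green and blue cups are nested in that order in the bamboo tray with their handles lined up, the spice jar is where it was, everything is released, and the job was handed in after about 69 s of robot time.

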